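# Start the goldsmith's rolling mill with its key switch

## Robot

A 6-joint arm with a two-finger parallel gripper is mounted at the origin on the work surface. World frame = base frame: x ahead of the robot, y to its left, z up, the work surface at z = 0. Lengths are in mm, angles in rad, forces in N, time in s.
With the tool pointing down it reaches from about 350 to 875 mm from the base axis. Payload 4.2 kg.
Tool frame: the origin (TCP) lies between the finger pads; the fingertips stand 25 mm ahead of it and the grasp point (between the pads) lies 6 mm ahead of it; z points along the fingers, y is the line along which they close (so a half turn about z gives the same grasp; the last joint's range is limited). The gripper opens to 85 mm and grips with 20 to 120 N. Pads are 22 mm wide; open, the fingers measure 114 mm over their backs; the gripper's body (76 mm by 85 mm) begins 54 mm behind the grasp point. The pads swing forward as they close: fully open they stand 13 mm farther back than shut.
Start: joints at [1.499, 0.385, 0.008, 0, -1.194, -0.259], TCP at [202.967, 591.104, 256.312] pointing down, gripper open.
Joint ranges: [-3.14, 3.14], [-1.21, 2.06], [-1.07, 1.41], [-3.16, 2.05], [-2.99, -0.16], [-3.1, 3.1]. Speed limits (rad/s): [2.79, 2.79, 3.14, 3.14, 3.14, 3.14].

## Interface

Orientations are given as a unit quaternion [x, y, z, w].
In Python, from bench import arm gives the robot as it stands.
- The arm moves only by the shell command python3 -m pendant 'ROWS'. ROWS is JSON, a list of rows, each a list of 7 numbers: the shift along the tool's x, y, z in m, then the turn, a rotation vector about the tool's x, y, z in degrees, then the finger opening in m, from 0 to 0.0854. In form: [[x, y, z, wx, wy, wz, fingers], ...]. A call has 1 to 12 rows; each row shifts and turns the commanded pose from where the row before left it, along the tool's axes as they then stand; what a row does not reach is not made up. A row lasts 1/10 s, in which the tool goes at most 50 mm and 8.59 degrees, less where a joint would pass 70% of its speed; a pose out of reach is approached as far as the arm can. A call is refused whole if a number of a shift passes 0.05 or a number of a turn 8.59, either way. A call with a gripper value outside its range is refused whole. The fingers move at their own pace and stop on an object; the grip force is fixed at half the most. Time passes only in rows, so rows that do not move let the fingers close. It gives the time, the measured TCP pose, the force, the opening and the grip force at its end, in the units of the state.
- arm.read_state(): the state, without advancing time (a new reading comes with each control period).
- arm.get_image(name): name is "scene" or "top" or "wrist"; returns a dict with "image" (384x512x3 uint8, red, green, blue), "fx", "fy", "cx", "cy" (pixels), "xyz" and "rotation" of the camera in the world. Camera axes: x right, y down, z forward; pixel columns grow to the right and rows downward; lengths in mm; the calibration is good to about 2 mm. A picture is of the moment at which its call begins. There is no depth.
- arm.job_done(): hands the job in; it is judged then, once.
The state is a dict: "clock": time; "joints": joint angles; "joint_vel": joint speeds; "joint_efforts": joint torques, N m; "position": TCP position; "ee_rot": TCP orientation; "contact_force": force on the tool from outside, world axes, zero at the start; "wrist_torque": the same for the moment, N m; "gripper_width": finger opening in mm; "grasp_force": force on a finger pad.
Only numpy, scipy, OpenCV 4.12 (cv2) and the standard library are available. Lean on these libraries where they do the work, as an engineer would, in place of code of your own. Each camera call takes 0.05 s, during which the arm holds its last target. There are 200 camera calls.

## Task

Start the rolling mill at its key switch: turn the key clockwise from off, past run, all the way to start and keep it there for a moment, then let it spring back to run and let go, leaving the key at run. Leave the round speed dial as it is set.

Things in the scene. Friction and masses are not known exactly. Their poses are not given: they have to be found in the camera images.
- key_grip (a point): Centre of the key's black head, on its turning axis, 91 mm above the bench. The head is an upright flat tab 30 mm wide (x, white mark at +x), 10 mm thick (y), z up, from 76 to 106 mm above the bench. It stands in a lock (38 mm across, up to 68 mm) amid a fixed grey box, 120 mm square, top at 60 mm, left or right on the bench. Three ticks, ever longer: off, run, start.
- key (a joint): Turn of the key in the lock's brass core, rad, growing clockwise seen from above: 0 = off, 0.65 = run (a firm stop in the core). Light friction (0.02 N m); it stays where it is left. Starts at off or up to 0.08 past it.
- barrel (a joint): Further clockwise turn of the brass core with the key, rad: 0 = rest, 0.65 = start (firm stop). Sprung: 0.06 N m to leave rest, 0.12 N m at start; springs back to 0 when the key is let go. It moves only once the key has reached run, so from off the head turns 0.65 rad clockwise to run and 1.3 rad (75 degrees) to start.
- dial_mark (a point): White pointer mark on top of the speed dial, 17 mm off its axis: a round black knob, 48 mm across at its foot, 26 mm tall, top 86 mm above the bench, on a second grey box like the key's, at least 200 mm from it centre to centre. Not to be turned.
There are look-alikes about, which are no part of the job. Leave any purple or red look-alike of the part that bears key_grip alone.

How it is judged (in metres and radians):
On the way:
1. the key is turned past run to start, against its spring, and kept there for a moment (value of joint each of key, barrel above 0.45 rad), for 0.2 s.
At the end, for the whole second after the job is handed in: The core has sprung back (barrel below 0.1 rad) and the key is left at rest at run (key above 0.45 rad, that is within 11 degrees of run) (value of joint barrel below 0.1 rad and value of joint key above 0.45 rad and velocity of joint key between -0.1 and 0.1 rad/s); the robot touches nothing.
It fails at once if the speed dial is turned (its mark moves more than 4 mm, some 13 degrees) (distance of dial_mark from where it was at the start of the episode above 0.004 m).
It also fails if it takes over 35 s, if anything falls off the work surface, if the arm or the gripper's body presses on something with over 40 N, if the wrist force passes 120 N, or if a joint passes its speed limit or range.

## Working session

There is one attempt and no reset: what is moved stays moved. The work goes in short steps, Python scripts to look and compute and a shell command to move; the robot and the scene stay as the last step left them, time stands still between calls to the robot, and variables do not carry over. Pictures are saved under pics/ and viewed, at most 10 in all, crops included, and the job is handed in when it is done.

```bash
mkdir -p pics
cat > h.py <<'E'
import numpy as np,cv2
from bench import arm
from scipy.spatial.transform import Rotation as R
def snap(n,f):
    d=arm.get_image(n); cv2.imwrite(f,d["image"][:,:,::-1]); return d
def ray(d,u,v,z):
    M=np.array(d["rotation"]); M=M if M.shape==(3,3) else R.from_quat(M).as_matrix()
    r=M@np.array([(u-d["cx"])/d["fx"],(v-d["cy"])/d["fy"],1]); c=np.array(d["xyz"])
    return c+r*(z-c[2])/r[2]
E
python3 - <<'E'
from h import *
import pickle
a=snap("scene","pics/s.png");b=snap("top","pics/t.png")
pickle.dump((a,b),open("im.pkl","wb"))
for d in(a,b): print({k:v for k,v in d.items() if k!="image"})
cv2.imwrite("pics/a.png",cv2.resize(b["image"][:,:,::-1],(800,600)))
s=arm.read_state();print(s)
E
```

```text
{'fx': 403.04092735930504, 'fy': 403.04092735930504, 'cx': 262.5996701348025, 'cy': 190.41148831978805, 'xyz': array([1077.52906508,  668.86637612, 1041.44963709]), 'rotation': array([ 0.39718298,  0.85552812, -0.29904558, -0.14453047])}
{'fx': 386.2594090373484, 'fy': 386.2594090373484, 'cx': 253.39058628070694, 'cy': 189.25014532803215, 'xyz': array([ 291.78263787,  171.22937758, 1348.79449647]), 'rotation': array([-0.69746102,  0.71387688, -0.03169952,  0.05406549])}
{'clock': 0.1, 'joints': array([ 1.49861277e+00,  3.85463943e-01,  6.75517044e-03, -4.21635152e-04,
       -1.19396937e+00, -2.58580077e-01]), 'joint_vel': array([-0.00150914, -0.00277804,  0.00250751,  0.0006787 ,  0.00033796,
       -0.0014624 ]), 'joint_efforts': array([-4.80817071e-04, -3.93322456e+01,  1.88928956e+01,  4.19797540e+00,
       -2.58447450e-03,  4.53987482e-06]), 'position': array([202.82168769, 590.68110622, 255.33951555]), 'ee_rot': array([ 9.86342309e-01, -1.64705572e-01, -1.07538584e-04,  9.55058558e-04]), 'contact_force': array([ 0.14173779, -0.25075575, -0.65942997]), 'wrist_torque': array([-0.01097493, -0.02567609, -0.0302317 ]), 'grasp_force': 0.0, 'gripper_width': 85.00157486147202}
```

View pics/a.png

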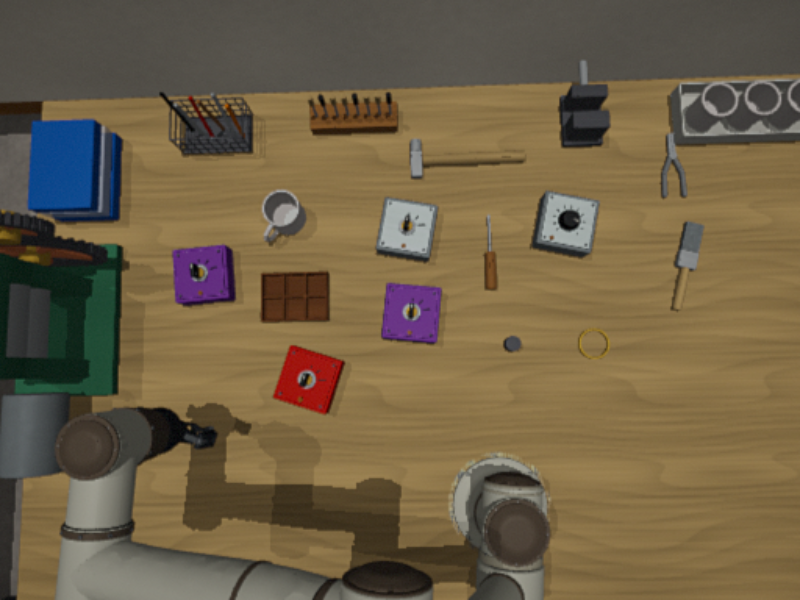

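View pics/s.png

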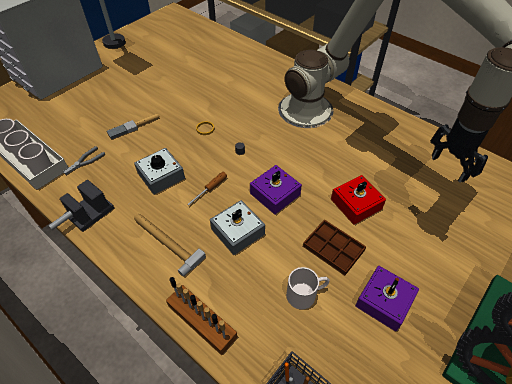

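The top view (800x600) shows five candidates: a grey box with a flat key at (407,226), purple boxes at (200,272) and (411,312), a red box at (307,379), and a grey box with the round dial at (569,219). The grey box at (407,226) fits the description; in the scene view it is at (237,217). Next I check it in a close crop.

Run:
```python
from h import *
import pickle
a,b=pickle.load(open("im.pkl","rb"))
f=lambda d,u,v,w:cv2.resize(d["image"][v-w:v+w,u-w:u+w,::-1],(400,400),interpolation=cv2.INTER_CUBIC)
cv2.imwrite("pics/c.png",np.hstack([f(b,260,146,25),f(a,237,218,35)]))
```

```text
(no output)
```

View pics/c.png

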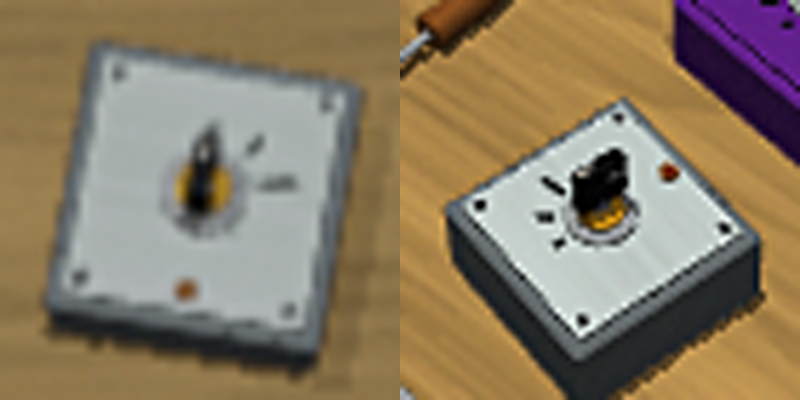

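The crop shows a grey box with a black tab over a brass core and ticks that get longer clockwise, so this is the right one. The lock centre is at crop (203,192), which is native (260.4,145). The tab points at off, roughly toward image up (+x).

Run:
```python
from h import *
import pickle
a,b=pickle.load(open("im.pkl","rb"))
print("top",ray(b,260.4,145,68)); 
print("scene ring",ray(a,202+201*70/400,183+222*70/400-0,68))
c=[(100,45),(358,85),(318,345),(50,300)]
P=[ray(b,235+x/8,121+y/8,60)for x,y in c];print(P,np.mean(P,0))
s=arm.read_state();M=R.from_quat(s["ee_rot"]).as_matrix();print(M)
p=ray(b,260.4,145,68);p[2]=230
print(M.T@(p-s["position"]))
```

```text
top [598.87479982 183.20256349  68.        ]
scene ring [610.04797334 192.32198711  68.        ]
[array([666.49922885, 226.0244598 ,  60.        ]), array([645.54510806, 116.08840326,  60.        ]), array([533.28748328, 136.29582844,  60.        ]), array([555.81992924, 249.44710371,  60.        ])] [600.28793736 181.9639488   60.        ]
[[ 9.45744126e-01 -3.24911943e-01 -5.26746644e-04]
 [-3.24912354e-01 -9.45742325e-01 -1.84860492e-03]
 [ 1.02467221e-04  1.91945374e-03 -9.99998153e-01]]
[506.95712043 256.63867996  25.88411593]
```

```bash
python3 -m pendant '[[0.042,0.0214,0,0,0,0,0.085],[0.042,0.0214,0,0,0,0,0.085],[0.042,0.0214,0,0,0,0,0.085],[0.042,0.0214,0,0,0,0,0.085],[0.042,0.0214,0,0,0,0,0.085],[0.042,0.0214,0,0,0,0,0.085],[0.042,0.0214,0,0,0,0,0.085],[0.042,0.0214,0,0,0,0,0.085],[0.042,0.0214,0,0,0,0,0.085],[0.042,0.0214,0,0,0,0,0.085],[0.042,0.0214,0,0,0,0,0.085],[0.042,0.0214,0,0,0,0,0.085]]'
python3 -m pendant '[[0,0,0,0,0,-6,0.06],[0,0,0,0,0,0,0.06],[0,0,0,0,0,0,0.06],[0,0,0,0,0,0,0.06]]'
python3 - <<'E'
from h import *
import pickle
w=snap("wrist","pics/w.png");t=snap("top","pics/t2.png");pickle.dump((w,t),open("w.pkl","wb"))
print(w["xyz"],R.from_quat(w["rotation"]).as_matrix());print(arm.read_state())
E
```

```text
clock: 1.3
position: [597.1, 182.9, 255.8]
ee_rot: [0.986, -0.165, -0.0, 0.0]
contact_force: [0.8, 0.6, 0.8]
gripper_width: 85.2
grasp_force: 0.0
clock: 1.7
position: [595.6, 185.3, 256.3]
ee_rot: [0.994, -0.113, -0.0, 0.0]
contact_force: [0.5, -1.1, 0.2]
gripper_width: 59.6
grasp_force: 0.0
[664.56733639 170.54463727 374.49150722] [[-2.23585627e-01 -9.35402502e-01 -2.73919015e-01]
 [-9.74684126e-01  2.14738037e-01  6.22770375e-02]
 [ 5.66734724e-04  2.80908766e-01 -9.59734309e-01]]
{'clock': 1.8, 'joints': array([ 5.60771473e-01,  3.82585019e-01,  5.22439227e-03, -4.77074612e-05,
       -1.19319347e+00,  7.84734927e-01]), 'joint_vel': array([-2.24601690e-03,  3.97121041e-05,  3.42753805e-03,  1.12422400e-03,
        7.76327802e-04,  5.37573788e-03]), 'joint_efforts': array([-1.59713421e-01, -3.89598691e+01,  1.88188630e+01,  4.18520853e+00,
       -7.94607367e-04, -6.22490596e-03]), 'position': array([595.69174278, 185.42305186, 256.53233516]), 'ee_rot': array([ 9.93661266e-01, -1.12415626e-01,  8.08467798e-05, -9.28689562e-05]), 'contact_force': array([ 1.11347768, -0.04619412, -0.00644063]), 'wrist_torque': array([ 0.0252916 , -0.00020196, -0.02115276]), 'grasp_force': 0.0, 'gripper_width': 60.002624033813156}
```

View pics/w.png

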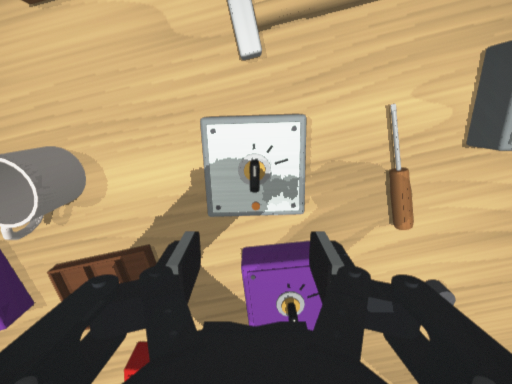

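The wrist view shows the grey key box at (255,165), the lock at (255,170) and the tab nearly vertical at (255,177). The purple look-alike is below it. Next I zoom in and measure the tab.

Run:
```python
from h import *
import pickle
w,t=pickle.load(open("w.pkl","rb"));im=w["image"]
c=im[135:215,205:305,::-1];cv2.imwrite("pics/d.png",cv2.resize(c,(800,640)[:2] and (750,600),interpolation=cv2.INTER_CUBIC))
g=im.max(2).astype(int);m=np.zeros_like(g,np.uint8);m[155:200,240:272]=(g[155:200,240:272]<45)
n,l,s,ce=cv2.connectedComponentsWithStats(m);k=1+s[1:,4].argmax();print(s[k],ce[k])
ys,xs=np.where(l==k)
for y in range(ys.min(),ys.max()+1):
  r=xs[ys==y];print(y,r.min(),r.max(),end='; ')
# box grey/white plate corners
hsv=cv2.cvtColor(im,cv2.COLOR_RGB2HSV);m=np.zeros_like(m);m[105:225,195:312]=(hsv[105:225,195:312,1]<50)
cn=max(cv2.findContours(m,0,2)[0],key=cv2.contourArea);r=cv2.minAreaRect(cn);print(r)
P=np.array([ray(w,*p,60)for p in cv2.boxPoints(r)]);print(P,P.mean(0))
for z,uv in((68,(255,169)),):print(ray(w,*uv,z))
```

```text
[251 160   8  32 178] [254.52247191 177.75280899]
160 255 256; 161 252 257; 162 251 257; 163 251 257; 164 251 257; 165 251 257; 166 251 251; 167 251 258; 168 251 258; 169 251 258; 170 251 258; 171 251 258; 172 251 258; 173 251 258; 174 251 258; 175 251 258; 176 251 258; 177 251 258; 178 251 258; 179 251 258; 180 251 258; 181 251 258; 182 251 258; 183 251 258; 184 251 258; 185 251 258; 186 251 258; 187 251 258; 188 251 258; 189 251 258; 190 251 257; 191 253 256; ((253.9400177001953, 165.0800018310547), (99.79503631591797, 105.13617706298828), 88.21009063720703)
[[671.74495193 230.30236942  60.        ]
 [649.3745988  117.27235417  60.        ]
 [533.76088795 133.80392717  60.        ]
 [558.17010889 259.1407648   60.        ]] [603.26263689 185.12985389  60.        ]
[603.03858009 183.93882084  68.        ]
```

View pics/d.png

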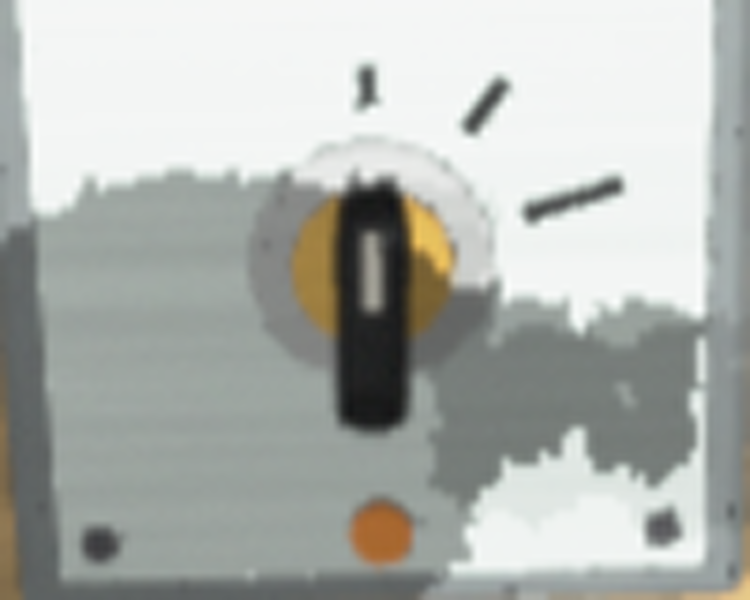

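```bash
python3 -m pendant '[[0.007,0,0,0,0,0,0.05],[0,0,0.04,0,0,0,0.05],[0,0,0.04,0,0,0,0.05],[0,0,0.03,0,0,0,0.05],[0,0,0,0,0,0,0.05],[0,0,0,0,0,0,0.05],[0,0,0,0,0,0,0.05]]'
python3 - <<'E'
from h import *
w=snap("wrist","pics/w2.png")
s=arm.read_state();M=R.from_quat(s["ee_rot"]).as_matrix();print(s["position"])
print(M)
C=R.from_quat(w["rotation"]).as_matrix()
# project helper
def proj(p):
    q=C.T@(np.array(p)-w["xyz"]);return w["fx"]*q[0]/q[2]+w["cx"],w["fy"]*q[1]/q[2]+w["cy"]
print(proj((603,184.5,106)),proj(s["position"]+M@[0,0,25]))
im=w["image"]; cv2.imwrite("pics/e.png",cv2.resize(im[150:384,100:412,::-1],(800,600),interpolation=cv2.INTER_CUBIC))
E
```

```text
clock: 2.5
position: [604.6, 183.7, 148.8]
ee_rot: [0.994, -0.112, 0.002, -0.001]
contact_force: [1.2, -0.4, 0.4]
gripper_width: 50.2
grasp_force: 0.0
[604.40527191 183.70865949 148.85145169]
[[ 0.9746563  -0.22366784  0.00421738]
 [-0.22367743 -0.97466128  0.00195105]
 [ 0.00367413 -0.00284494 -0.9999892 ]]
(np.float64(255.57035910356734), np.float64(230.08927898827164)) (np.float64(256.30452021650876), np.float64(240.31889215853272))
```

View pics/e.png

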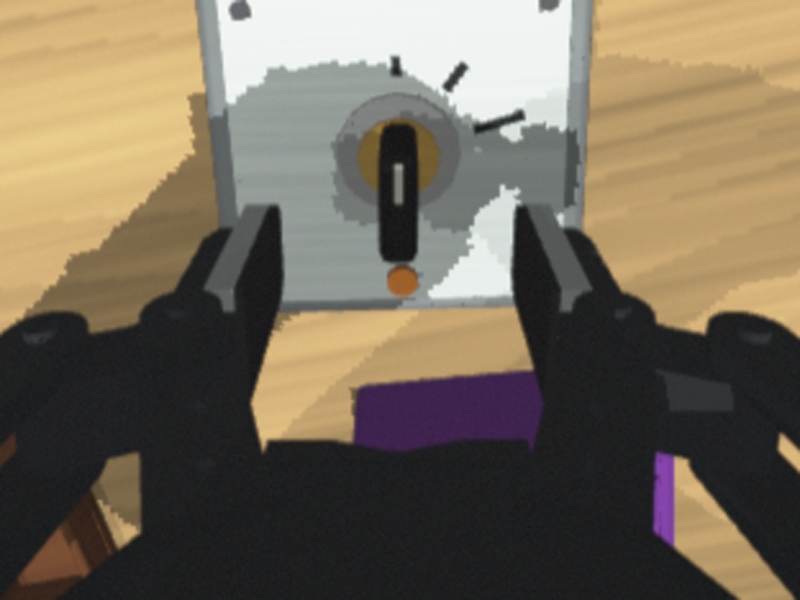

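The tab is centred between the fingers: its mark is at (398,185) and the finger midpoint is at column 396. I go down and close.

```bash
python3 -m pendant '[[-0.0015,-0.0003,0.02,0,0,0,0.05],[0,0,0.02,0,0,0,0.04],[0,0,0.008,0,0,0,0.03],[0,0,0,0,0,0,0.03],[0,0,0,0,0,0,0.02],[0,0,0,0,0,0,0.015],[0,0,0,0,0,0,0.013]]'
python3 -m pendant '[[0,0,0,0,0,0,0.005],[0,0,0,0,0,0,0.005],[0,0,0,0,0,0,0.005],[0,0,0,0,0,0,0.005]]'
```

```text
clock: 3.25
position: [602.2, 183.9, 99.4]
ee_rot: [0.994, -0.113, 0.001, -0.001]
contact_force: [0.4, 0.2, -0.4]
gripper_width: 13.1
grasp_force: 0.0
clock: 3.65
position: [602.2, 184.1, 99.4]
ee_rot: [0.994, -0.113, 0.001, -0.0]
contact_force: [-0.7, 1.4, 5.9]
gripper_width: 9.3
grasp_force: 59.7
```

```bash
python3 -m pendant '[[0,0,0,0,0,6,0.005],[0,0,0,0,0,6,0.005],[0,0,0,0,0,6,0.005],[0,0,0,0,0,6,0.005],[0,0,0,0,0,6,0.005],[0,0,0,0,0,0,0.005]]'; python3 -c "
from h import *
print(arm.read_state()['wrist_torque'])"
python3 -m pendant '[[0,0,0,0,0,6,0.005],[0,0,0,0,0,6,0.005],[0,0,0,0,0,6,0.005],[0,0,0,0,0,6,0.005],[0,0,0,0,0,0,0.005]]'; python3 -c "
from h import *
print(arm.read_state()['wrist_torque'])"
```

```text
clock: 4.25
position: [602.2, 184.0, 99.4]
ee_rot: [0.93, -0.367, 0.001, -0.001]
contact_force: [-1.0, 1.4, 5.9]
gripper_width: 8.9
grasp_force: 59.8
[0.42408518 0.42067477 0.0018558 ]
clock: 4.75
position: [602.2, 184.1, 99.4]
ee_rot: [0.834, -0.552, 0.001, -0.001]
contact_force: [-0.8, 1.1, 5.4]
gripper_width: 9.2
grasp_force: 59.8
[0.36577583 0.41799476 0.09736769]
```

```bash
python3 -m pendant '[[0,0,0,0,0,6,0.005],[0,0,0,0,0,6,0.005],[0,0,0,0,0,4,0.005],[0,0,0,0,0,0,0.005],[0,0,0,0,0,0,0.005],[0,0,0,0,0,0,0.005],[0,0,0,0,0,0,0.005],[0,0,0,0,0,0,0.005]]'
python3 - <<'E'
from h import *
s=arm.read_state();print(s['wrist_torque'],R.from_quat(s['ee_rot']).as_euler('ZYX',degrees=True))
w=snap("wrist","pics/w3.png");cv2.imwrite("pics/f.png",cv2.resize(w["image"][150:300,150:350,::-1],(800,600),interpolation=cv2.INTER_CUBIC))
E
```

```text
clock: 5.55
position: [602.2, 184.1, 99.4]
ee_rot: [0.75, -0.662, 0.0, -0.001]
contact_force: [-1.7, 1.0, 5.3]
gripper_width: 9.0
grasp_force: 59.8
[0.38360404 0.45165409 0.16580227] [-8.28879013e+01  2.35166427e-02 -1.79895749e+02]
```

View pics/f.png

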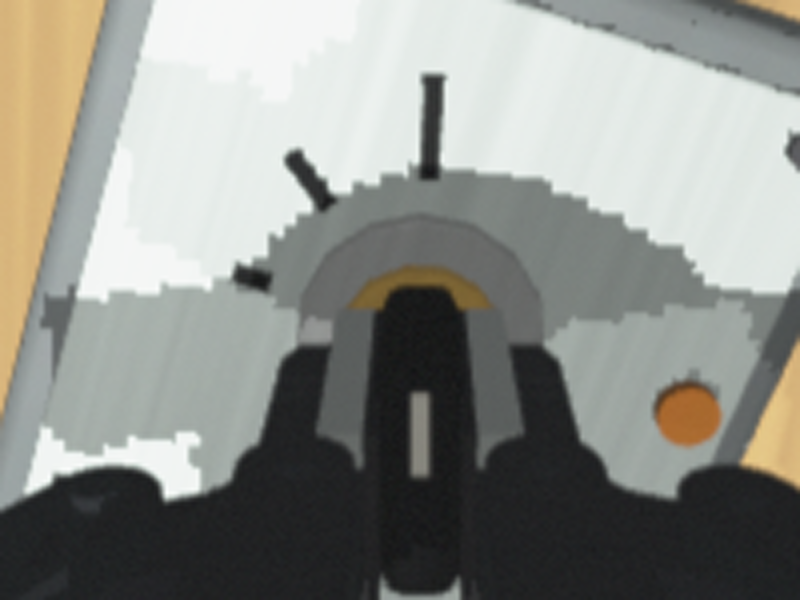

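The tab points at the start tick (430,130) and the torque of 0.17 N m shows it is at or near the stop, where it has been held for about 0.5 s. I turn back toward run.

```bash
python3 -m pendant '[[0,0,0,0,0,-5,0.005],[0,0,0,0,0,-5,0.005],[0,0,0,0,0,-5,0.005],[0,0,0,0,0,-5,0.005],[0,0,0,0,0,-5,0.005],[0,0,0,0,0,-5,0.005],[0,0,0,0,0,-2,0.005],[0,0,0,0,0,0,0.005],[0,0,0,0,0,0,0.005]]'
python3 - <<'E'
from h import *
s=arm.read_state();print(s['wrist_torque'],R.from_quat(s['ee_rot']).as_euler('ZYX',degrees=True))
E
```

```text
clock: 6.5
position: [602.2, 184.1, 99.4]
ee_rot: [0.903, -0.43, 0.001, -0.001]
contact_force: [-0.5, 1.9, 5.6]
gripper_width: 9.0
grasp_force: 59.8
[0.37750213 0.43769255 0.08746686] [-5.09034207e+01 -3.23491559e-02 -1.79895625e+02]
```

```bash
python3 -m pendant '[[0,0,0,0,0,0,0.012],[0,0,0,0,0,0,0.014],[0,0,0,0,0,0,0.02],[0,0,0,0,0,0,0.03],[0,0,0,0,0,0,0.04],[0,0,0,0,0,0,0.04]]'; python3 -m pendant '[[0,0,-0.02,0,0,0,0.04],[0,0,-0.03,0,0,0,0.04],[0,0,-0.04,0,0,0,0.04],[0,0,-0.04,0,0,0,0.04],[0,0,0,0,0,0,0.04],[0,0,0,0,0,0,0.04]]'
python3 - <<'E'
from h import *
w=snap("wrist","pics/w4.png");cv2.imwrite("pics/g.png",cv2.resize(w["image"][115:235,175:335,::-1],(800,600),interpolation=cv2.INTER_CUBIC))
E
```

```text
clock: 7.1
position: [601.6, 183.5, 98.1]
ee_rot: [0.903, -0.43, -0.0, 0.0]
contact_force: [0.1, -0.2, 0.2]
gripper_width: 39.9
grasp_force: 0.0
clock: 7.7
position: [601.8, 183.8, 229.5]
ee_rot: [0.903, -0.43, 0.001, -0.001]
contact_force: [-0.8, -0.1, -0.6]
gripper_width: 40.2
grasp_force: 0.0
```

View pics/g.png

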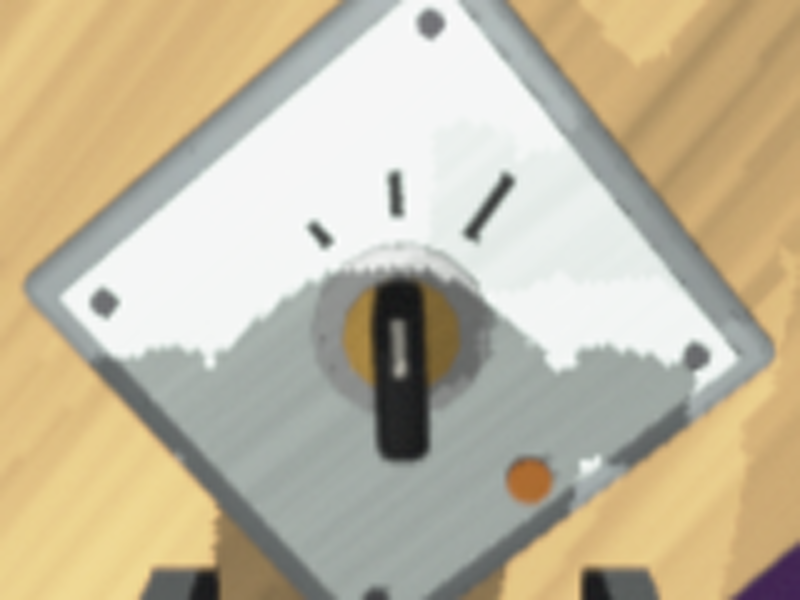

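The tab (400,365) now lines up with the middle run tick at (396,195), and the gripper is clear of it. I hand the job in.

```bash
python3 -c "
from bench import arm
print(arm.job_done())"
```

```text
the job is handed in; nothing more can be done
None
```

I turned the key to start, held it there for about 0.5 s, let it spring back and left it lined up with the run tick; the speed dial was not touched, and the job was handed in about 8 s into the 35 s limit (no verdict came back).

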